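# Clip the heat sink to its circuit board

### The arm

A 6-joint arm with a two-finger parallel gripper is mounted at the origin on the work surface. World frame = base frame: x ahead of the robot, y to its left, z up, the work surface at z = 0. Lengths are in m, angles in rad, forces in N, time in s.
With the tool pointing down it reaches from about 0.3 to 0.875 m from the base axis. Payload 6.4 kg.
Tool frame: the origin (TCP) lies between the finger pads; the fingertips stand ctrl.tip_extent ahead of it and the grasp point (between the pads) is the TCP (ctrl.tip_extent is the distance from the TCP to the fingertips, in m); z points along the fingers, y is the line along which they close (so a half turn about z gives the same grasp; the last joint's range is limited). The gripper opens to 85 mm and grips with 20 to 120 N. Pads are 22 mm wide; open, the fingers measure 114 mm over their backs; the gripper's body (76 mm by 85 mm) begins 54 mm behind the grasp point. The pads swing forward as they close: fully open they stand 13 mm farther back than shut.
Start: joints at [-1.432, 0.181, 1.607, -0, 1.354, -0.206], TCP at [0.194, -0.541, 0.25] pointing down, gripper open.
Joint ranges: [-2.99, 2.99], [-0.89, 2.07], [0.3, 2.58], [-1.14, 4.28], [0, 2.63], [-3.12, 3.12]. Speed limits (rad/s): [2.57, 2.57, 3.01, 3.14, 3.14, 3.14].

### API

Orientations are given as a unit quaternion [w, x, y, z].
In Python, from bench import ctrl gives the robot as it stands.
- The arm moves only by the tool send_rows, never from a script. Its arguments are lists of equal length, an entry for each row: "dr": the turn, a rotation vector about the tool's x, y, z in units of 6 degrees (1.0 is 6 degrees), a list of three; "xyz": the shift along the tool's x, y, z in cm, a list of three; "jaw": the opening in per cent of the stroke, from 0 (shut) to 100 (fully open). In form: {"dr": [[wx, wy, wz], ...], "xyz": [[dx, dy, dz], ...], "jaw": [jaw, ...]}. A call has exactly 8 rows; each row is the pose to reach, as a shift and turn from the pose commanded when the call began, along the tool's axes at that moment; what a row does not reach only later rows make up. A row lasts 1/8 s, in which the tool goes at most 62.5 mm and 10.7 degrees, less where a joint would pass 70% of its speed; a pose out of reach is approached as far as the arm can. A call with a gripper value outside its range is refused whole. The fingers move at their own pace and stop on an object; the grip force is fixed at half the most. Time passes only in rows, so rows that repeat a pose let the fingers close, or fill a call up. It gives the time, the measured TCP pose, the force, the opening and the grip force at its end, in the units of the state.
- ctrl.get_obs(): the state, without advancing time (a new reading comes with each control period).
- ctrl.camera(name): name is "scene" or "top" or "wrist"; returns the picture (480x640x3 uint8, red, green, blue); there is no depth.
- ctrl.calibration(name): a dict with "camera_matrix" (3x3 intrinsics, pixels), "D" ([k1, k2, p1, p2, k3] as OpenCV has them; the pictures are not rectified), "world_from_camera" (4x4, takes a point from camera to world coordinates). Camera axes: x right, y up, looking along -z (the intrinsics and any distortion apply to the point x, -y, -z); pixel columns grow to the right and rows downward; lengths in m; the calibration is good to about 2 mm. A picture is of the moment at which its call begins: read the wrist's pose just before it. calibration takes no time and is no camera call; for the wrist camera it gives the pose at the moment of the call.
- ctrl.hand_in(): hands the job in; it is judged then, once.
The state is a dict: "time_s": time; "q": joint angles; "dq": joint speeds; "joint_efforts": joint torques, N m; "eef_pos": TCP position; "eef_rot": TCP orientation; "wrist_force": force on the tool from outside, world axes, zero at the start; "torque": the same for the moment, N m; "opening": opening from 0.0 (shut) to 1.0 (fully open); "grasp_force": force on a finger pad.
Only numpy, scipy, OpenCV 4.12 (cv2) and the standard library are available. Lean on these libraries where they do the work, as an engineer would, in place of code of your own. Each camera call takes 0.05 s, during which the arm holds its last target. There are 200 camera calls.

### The job

The heat sink on one of the two upright circuit boards must be held while its glue sets. Take the large spring clip off the parking rail by squeezing its handles, bring it over the top edge of the board that carries the heat sink, and with the jaws open lower it well down over the edge and let it close there, upright, square to the board and centred on the sink's flat metal tongue. Leave the small clip where it is.

Things in the scene. Friction and masses are not known exactly. Their poses are not given: they have to be found in the camera images.
- large_clip: Larger of two steel spring clips with black flat handles, sitting jaws down on an upright 6 mm rail plate (top at 90 mm). 26 mm wide, 84 tall, 90 g. Origin midway between the jaw tips (22 mm below the rail top); z up through the handles, y along the pivot and rail, x across: jaws open and handles are squeezed along x. Same both ways round. Pivot rod 12 mm thick at z 42: fits up to 36 mm deep.
- large_clip_jaw (a joint): Angle of each large-clip jaw (both alike): 0 closed on 6 mm (as parked), -0.06 shut empty, 0.30 fully open. Handles, z 46 to 84, splay: 57 mm over the outsides at the top when closed, 45 at mid height. Squeezing both with 13 N at z 75 opens it to the stop: handles upright, parallel, 30 mm over all, top z 90; rubber jaw pads (12 mm tall) about 31 mm apart. Springs shut when let go.
- sink_board: Green board 112 mm long upright in a fixed black stand (100 x 130 mm), with a finned aluminium heat sink on its +x face. Origin: stand's underside centre; z up, y along the board, x across. Top edge at z 115. The sink's flat tongue, 56 mm wide, centred at y 0, reaches it; both are 6 mm thick there, centred on x 0. Fins: to x 21, below z 62. A like board without a sink stands nearby: not wanted.
- small_clip: The smaller clip of the same make on the same rail, 16 mm wide and about 50 mm tall, 100 mm along the rail from the large one. Origin between its jaw tips, z up, y along the rail. To be left alone.

How it is judged:
On the way:
1. the large clip is squeezed open over the top edge of the board with the heat sink (value of joint large_clip_jaw above 0.12 rad and horizontal distance between large_clip and sink_board below 0.04 m), for 0.1 s.
At the end, for the whole second after the job is handed in: Large clip let go, at rest, closed (jaw angle under 0.07) on the board with the heat sink, pressing it with over 2 N; jaw tips 12 mm or more below the top edge, within 15 mm of the tongue's centre along the board and 12 mm across; upright and square to it within 0.25 rad (z of large_clip in the frame of sink_board between 0.07 and 0.103 m and y of large_clip in the frame of sink_board between -0.015 and 0.015 m and x of large_clip in the frame of sink_board between -0.012 and 0.012 m and angle between the y axis of large_clip and the y axis of sink_board, either way round below 0.25 rad and angle between large_clip's own z axis and vertical below 0.25 rad and value of joint large_clip_jaw below 0.07 rad and contact force between large_clip and sink_board above 2 N and linear speed of large_clip below 0.02 m/s); the robot touches nothing.
It fails at once if the small clip is moved by more than 20 mm (distance of small_clip from where it was at the start of the episode above 0.02 m).
It also fails if it takes over 35 s, if anything falls off the work surface, if the arm or the gripper's body presses on something with over 40 N, if the wrist force passes 120 N, or if a joint passes its speed limit or range.

## Working session

There is one attempt and no reset: what is moved stays moved. The work goes in short steps, Python scripts to look and compute and a tool call to move; the robot and the scene stay as the last step left them, time stands still between calls to the robot, and variables do not carry over. Pictures are saved under pics/ and viewed, at most 10 in all, crops included, and the job is handed in when it is done.

Besides the shell and the picture viewer there is one more tool, called after ">>>" as name(argument=value, ...), one argument or row to a line, values as JSON. send_rows: Moves the arm, as the interface text tells. Its arguments: {"type":"object","properties":{"dr":{"type":"array","items":{"type":"array","items":{"type":"number"}}},"xyz":{"type":"array","items":{"type":"array","items":{"type":"number"}}},"jaw":{"type":"array","items":{"type":"number"}}},"required":["dr","xyz","jaw"]}

```bash
mkdir -p pics; python3 - <<'E'
from bench import ctrl
import cv2,numpy as np
print(ctrl.tip_extent)
for n in ["scene","top"]:
    c=ctrl.calibration(n);print(n,np.round(c["camera_matrix"],1).tolist(),c["D"],np.round(c["world_from_camera"],3).tolist())
    cv2.imwrite(f"pics/{n}0.png",ctrl.camera(n)[...,::-1])
o=ctrl.get_obs();print(o)
E
```

```text
0.019
scene [[486.3, 0.0, 317.6], [0.0, 486.3, 239.7], [0.0, 0.0, 1.0]] [-0.07928111  0.          0.          0.          0.        ] [[0.481, -0.61, 0.63, 1.045], [0.877, 0.346, -0.334, -0.234], [-0.015, 0.713, 0.701, 0.615], [0.0, 0.0, 0.0, 1.0]]
top [[493.9, 0.0, 315.9], [0.0, 493.9, 243.9], [0.0, 0.0, 1.0]] [-0.08342942  0.          0.          0.          0.        ] [[-0.028, 0.994, -0.106, 0.467], [-0.999, -0.031, -0.031, -0.003], [-0.034, 0.105, 0.994, 0.898], [0.0, 0.0, 0.0, 1.0]]
{'time_s': 0.1, 'q': array([-1.43231725e+00,  1.81462724e-01,  1.60791791e+00, -1.01752912e-05,
        1.35379430e+00, -2.06310745e-01]), 'dq': array([ 0.00101043,  0.00061435, -0.0027788 , -0.00225029, -0.00072789,
        0.00032901]), 'joint_efforts': array([ 7.46255519e-04, -4.45874727e+01, -3.52239025e+01, -3.19376459e-04,
        4.05576982e-03,  4.68456199e-05]), 'eef_pos': array([ 0.19429082, -0.54068054,  0.24947169]), 'eef_rot': array([-7.90856646e-04,  9.85176268e-01,  1.71543277e-01,  2.18625369e-05]), 'wrist_force': array([-0.77215767,  0.18056059,  0.51710449]), 'torque': array([ 0.05141143, -0.05762665, -0.00237978]), 'grasp_force': 0.0, 'opening': 1.0005754725498315}
```

View pics/top0.png

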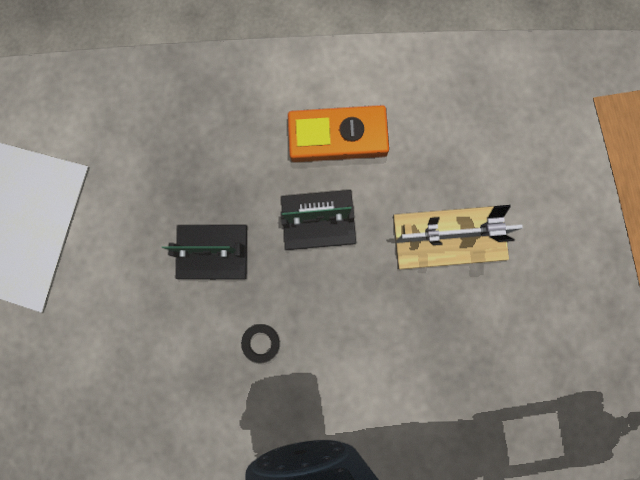

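View pics/scene0.png

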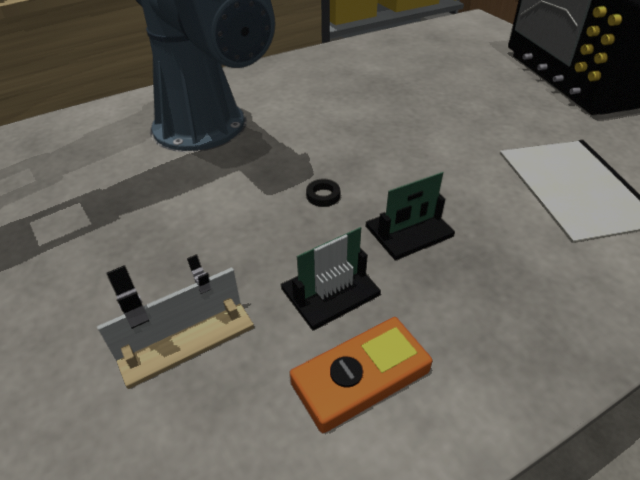

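The top view shows the large clip near (498,225), the small one at (433,230), the rail from (388,241) to (522,227), and the sink board at (318,212) with its fins on the upper (+x) side. I'll enlarge both areas for exact pixels.

```bash
cat > h.py <<'E'
from bench import ctrl
import cv2,numpy as np
def ray(n,px,c=None):
    c=c or ctrl.calibration(n);T=np.array(c["world_from_camera"])
    u=cv2.undistortPoints(np.float64(px).reshape(-1,1,2),np.array(c["camera_matrix"]),np.array(c["D"])).reshape(-1,2)
    d=np.c_[u[:,0],-u[:,1],-np.ones(len(u))]@T[:3,:3].T
    return T[:3,3],d
def onz(n,px,z,c=None):
    o,d=ray(n,px,c);z=np.broadcast_to(z,len(d));return o+d*((z-o[2])/d[:,2])[:,None]
E
python3 - <<'E'
import cv2,numpy as np
a=cv2.imread("pics/top0.png")
A=cv2.resize(a[180:260,270:370],None,fx=6,fy=6,interpolation=cv2.INTER_CUBIC)[:,:600]
B=cv2.resize(a[195:275,385:530],None,fx=5.5,fy=5.5,interpolation=cv2.INTER_CUBIC)
A=A[:300];B=B[:300,:]
out=np.zeros((600,800,3),np.uint8);out[:A.shape[0],:A.shape[1]]=A;out[300:300+B.shape[0],:B.shape[1]]=B[:, :800]
cv2.imwrite("pics/crop.png",out)
E
```

```text
(no output)
```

View pics/crop.png

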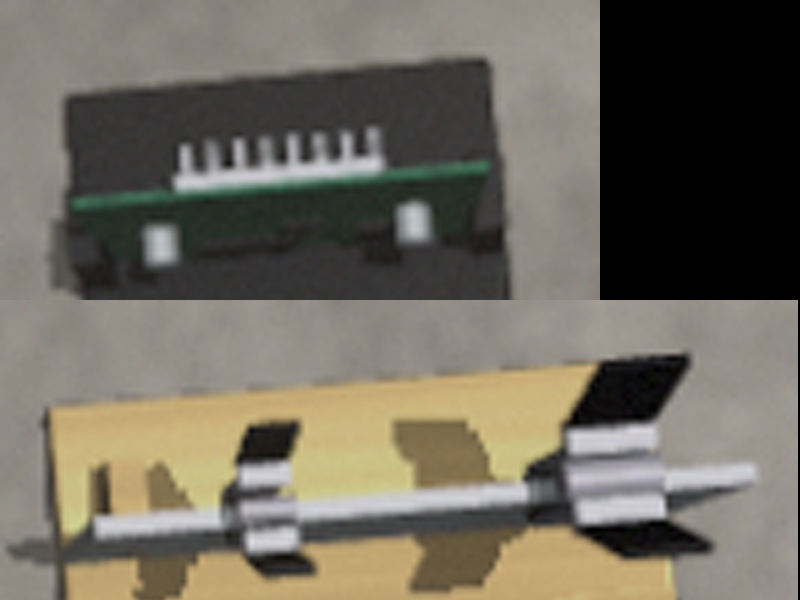

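```bash
python3 - <<'E'
from h import *
c=ctrl.calibration("top")
r=onz("top",[[402.3,236.3],[522.6,226.6]],.09,c);print("rail",r,np.degrees(np.arctan2(*(r[0]-r[1])[:2]*[-1,1])))
p=onz("top",[[496.8,226.8],[434,232.5]],[.115,.1],c);print("clip",p)
b=onz("top",[[282,213.8],[351.7,207.7],[316.5,210.2]],.115,c);print("board",b,np.degrees(np.arctan2(*(b[0]-b[1])[:2]*[-1,1])),np.linalg.norm(b[0]-b[1]))
d=r[0]-r[1];print("clip proj",r[1]+d*((p[0]-r[1])@d)/(d@d))
E
```

```text
rail [[ 0.56166879 -0.12087448  0.09      ]
 [ 0.57156281 -0.32118392  0.09      ]] 2.827749816048309
clip [[ 0.56928697 -0.26944452  0.115     ]
 [ 0.56508699 -0.17121153  0.1       ]]
board [[ 0.60137112  0.07389832  0.115     ]
 [ 0.60751226 -0.03841684  0.115     ]
 [ 0.60533867  0.01818605  0.115     ]] 3.1296871349474404 0.11248292810688372
clip proj [ 0.56900789 -0.2694583   0.09      ]
```

>>> send_rows(
  dr=[
    [0, 0, -1.5],
    [0, 0, -3],
    [0, 0, -4.6],
    [0, 0, -6.1],
    [0, 0, -7.6],
    [0, 0, -9.1],
    [0, 0, -10.6],
    [0, 0, -12.2],
  ],
  xyz=[
    [5.5, -1.6, 0],
    [11, -3.2, 0],
    [16.5, -4.8, 0],
    [22, -6.4, 0],
    [27.5, -8, 0],
    [33, -9.6, 0],
    [39, -11.3, 0],
    [44.4, -12.9, 0],
  ],
  jaw=[100, 100, 100, 100, 100, 100, 100, 100],
)

```text
time_s: 1.1
eef_pos: [0.57, -0.268, 0.2499]
eef_rot: [-0.0, 0.687, 0.727, -0.0]
wrist_force: [-0.3, -0.9, 0.3]
opening: 1.002
grasp_force: 0.0
```

>>> send_rows(
  dr=[
    [0, 0, 0],
    [0, 0, 0],
    [0, 0, 0],
    [0, 0, 0],
    [0, 0, 0],
    [0, 0, 0],
    [0, 0, 0],
    [0, 0, 0],
  ],
  xyz=[
    [0, 0, 0],
    [0, 0, 0],
    [0, 0, 0],
    [0, 0, 0],
    [0, 0, 0],
    [0, 0, 0],
    [0, 0, 0],
    [0, 0, 0],
  ],
  jaw=[100, 100, 100, 100, 100, 100, 100, 100],
)

```text
time_s: 2.1
eef_pos: [0.5686, -0.2697, 0.2503]
eef_rot: [0.0, 0.689, 0.725, 0.0]
wrist_force: [0.8, -0.7, 1.4]
opening: 0.997
grasp_force: 0.0
```

```bash
python3 - <<'E'
from h import *
o=ctrl.get_obs();c=ctrl.calibration("wrist")
print(o["time_s"],o["eef_pos"],o["eef_rot"],o["q"]);print(np.round(c["world_from_camera"],3).tolist(),c["camera_matrix"])
cv2.imwrite("pics/w1.png",ctrl.camera("wrist")[...,::-1])
E
```

```text
2.1 [ 0.56864917 -0.26966385  0.25029824] [1.62371415e-05 6.88624047e-01 7.25118557e-01 1.05700299e-06] [-6.31097397e-01  2.99755867e-01  1.46253864e+00 -2.10310431e-06
  1.37926567e+00 -6.82713757e-01]
[[0.999, -0.048, -0.016, 0.565], [0.051, 0.949, 0.311, -0.19], [0.001, -0.311, 0.95, 0.375], [0.0, 0.0, 0.0, 1.0]] [[384.26955098   0.         313.00241851]
 [  0.         384.26955098 240.22278709]
 [  0.           0.           1.        ]]
```

View pics/w1.png

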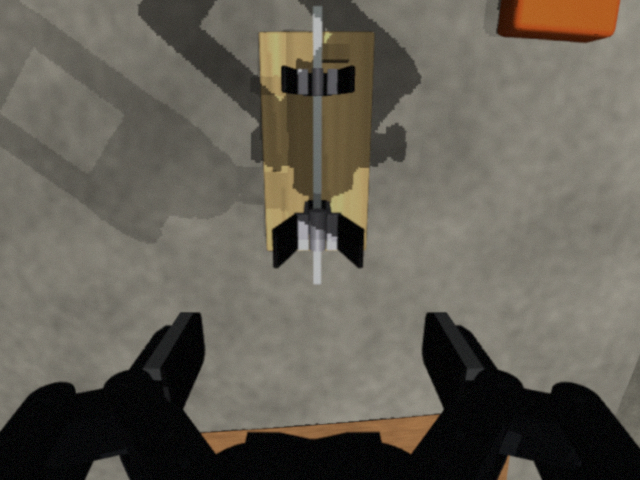

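```bash
python3 - <<'E'
from h import *
c=ctrl.calibration("wrist")
im=cv2.imread("pics/w1.png");g=im.max(2)
for y in (240,250,258): 
    x=np.where(g[y,255:385]<45)[0]+255;print(y,x.min(),x.max())
for x in (277,281,358,361):
    y=np.where(g[195:290,x]<45)[0]+195;print(x,y.min(),y.max())
print(onz("wrist",[[318,15],[317.5,280]],.09,c))
print(onz("wrist",[[274,238],[274,266],[363,238],[363,266]],.152,c))
E
```

```text
240 273 362
250 274 362
258 273 362
277 227 266
281 224 263
358 226 266
361 228 266
[[ 0.56496383 -0.12520655  0.09      ]
 [ 0.57501843 -0.31653003  0.09      ]]
[[ 0.54482023 -0.26246249  0.152     ]
 [ 0.54516786 -0.2808087   0.152     ]
 [ 0.59893154 -0.25971533  0.152     ]
 [ 0.60061764 -0.27800419  0.152     ]]
```

The wrist view shows the large clip with its handles' outer edges at u=274 and 363 (v 230–267), the rail at u≈318, and the small clip up at (318,80). The clip's centre is about (0.571, -0.269) with yaw 3°. Next I descend and squeeze.

>>> send_rows(
  dr=[
    [0, 0, 0],
    [0, 0, 0],
    [0, 0, 0],
    [0, 0, 0],
    [0, 0, 0],
    [0, 0, 0],
    [0, 0, 0],
    [0, 0, 0],
  ],
  xyz=[
    [0.1, 0.25, 1],
    [0.1, 0.25, 3],
    [0.1, 0.25, 5],
    [0.1, 0.25, 7],
    [0.1, 0.25, 9],
    [0.1, 0.25, 10.5],
    [0.1, 0.25, 11],
    [0.1, 0.25, 11],
  ],
  jaw=[100, 100, 100, 100, 100, 100, 100, 90],
)

```text
time_s: 3.15
eef_pos: [0.5711, -0.2686, 0.1402]
eef_rot: [-0.0, 0.689, 0.725, -0.0]
wrist_force: [-0.2, 0.1, -0.3]
opening: 0.901
grasp_force: 0.0
```

>>> send_rows(
  dr=[
    [0, 0, 0],
    [0, 0, 0],
    [0, 0, 0],
    [0, 0, 0],
    [0, 0, 0],
    [0, 0, 0],
    [0, 0, 0],
    [0, 0, 0],
  ],
  xyz=[
    [0, 0, 0],
    [0, 0, 0],
    [0, 0, 0],
    [0, 0, 0],
    [0, 0, 0],
    [0, 0, 0],
    [0, 0, 0],
    [0, 0, 0],
  ],
  jaw=[80, 70, 60, 50, 40, 30, 20, 20],
)

```text
time_s: 4.15
eef_pos: [0.5711, -0.2686, 0.1403]
eef_rot: [-0.0, 0.689, 0.725, 0.0]
wrist_force: [0.1, 0.3, -0.5]
opening: 0.328
grasp_force: 61.9
```

>>> send_rows(
  dr=[
    [0, 0, 0],
    [0, 0, 0],
    [0, 0, 0],
    [0, 0, 0],
    [0, 0, 0],
    [0, 0, 0],
    [0, 0, 0],
    [0, 0, 0],
  ],
  xyz=[
    [0, 0, 0],
    [0, 0, 0],
    [0, 0, 0],
    [0, 0, 0],
    [0, 0, 0],
    [0, 0, 0],
    [0, 0, 0],
    [0, 0, 0],
  ],
  jaw=[20, 20, 20, 20, 20, 20, 20, 20],
)

```text
time_s: 5.15
eef_pos: [0.5711, -0.2686, 0.1403]
eef_rot: [-0.0, 0.689, 0.725, -0.0]
wrist_force: [0.3, -0.9, -1.0]
opening: 0.326
grasp_force: 61.9
```

```bash
python3 - <<'E'
from h import *
a=ctrl.camera("wrist");b=ctrl.camera("scene")
B=cv2.resize(b[220:400,70:270],None,fx=2,fy=2)
out=np.zeros((480,800,3),np.uint8);out[:,:400]=a[:,120:520];out[:360,400:]=B
cv2.imwrite("pics/g1.png",out[...,::-1])
E
```

```text
(no output)
```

View pics/g1.png

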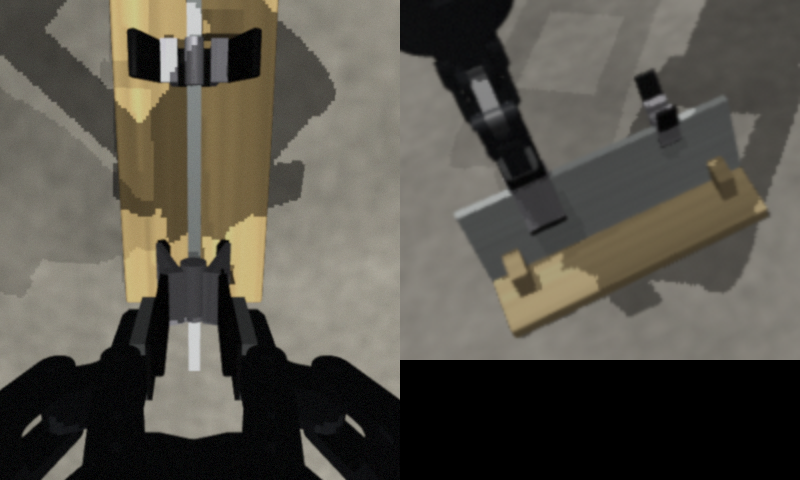

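The wrist picture shows the handles squeezed parallel, the clip standing on the rail, and the small clip undisturbed at (195,55). The opening of 0.326 fits the fully open stop. I'll lift it and carry it over to the board.

>>> send_rows(
  dr=[
    [0, 0, 0],
    [0, 0, 0],
    [0, 0, 0],
    [0, 0, 0],
    [0, 0, 0],
    [0, 0, 0],
    [0, 0, 0],
    [0, 0, 0],
  ],
  xyz=[
    [0, 0, -1],
    [0, 0, -3],
    [0, 0, -5.5],
    [0, 0, -8],
    [1, 0.2, -9],
    [4, 0.7, -9],
    [8, 1.4, -9],
    [12, 2, -9],
  ],
  jaw=[20, 20, 20, 20, 20, 20, 20, 20],
)

```text
time_s: 6.25
eef_pos: [0.5848, -0.1459, 0.2305]
eef_rot: [-0.0, 0.689, 0.725, 0.0]
wrist_force: [0.9, -0.1, -0.9]
opening: 0.324
grasp_force: 61.9
```

>>> send_rows(
  dr=[
    [0, 0, 0],
    [0, 0, 0],
    [0, 0, 0],
    [0, 0, 0],
    [0, 0, 0],
    [0, 0, 0],
    [0, 0, 0],
    [0, 0, 0],
  ],
  xyz=[
    [4, 0.7, 0],
    [8, 1.4, 0],
    [12, 2.2, 0],
    [14.5, 2.6, 0],
    [16, 2.85, 0],
    [16.5, 2.9, 0],
    [16.5, 2.9, 0],
    [16.5, 2.9, 0],
  ],
  jaw=[20, 20, 20, 20, 20, 20, 20, 20],
)

```text
time_s: 7.25
eef_pos: [0.6053, 0.0176, 0.2303]
eef_rot: [0.0, 0.689, 0.725, -0.0]
wrist_force: [-0.4, -0.3, -0.7]
opening: 0.326
grasp_force: 61.9
```

```bash
python3 - <<'E'
from h import *
o=ctrl.get_obs();print(o["eef_pos"],o["eef_rot"],o["opening"])
c=ctrl.calibration("wrist");a=ctrl.camera("wrist");b=ctrl.camera("scene")
np.save("wc.npy",c["world_from_camera"])
cv2.imwrite("pics/w2.png",a[...,::-1]);cv2.imwrite("pics/s2.png",b[...,::-1])
out=np.zeros((480,800,3),np.uint8);out[:,:400]=a[:,120:520];out[:440,400:]=cv2.resize(b[120:340,230:430],None,fx=2,fy=2)
cv2.imwrite("pics/g2.png",out[...,::-1])
E
```

```text
[0.6053239  0.01762543 0.23028414] [ 6.47783024e-05  6.89049457e-01  7.24714307e-01 -1.21035233e-04] 0.3259841684592866
```

View pics/g2.png

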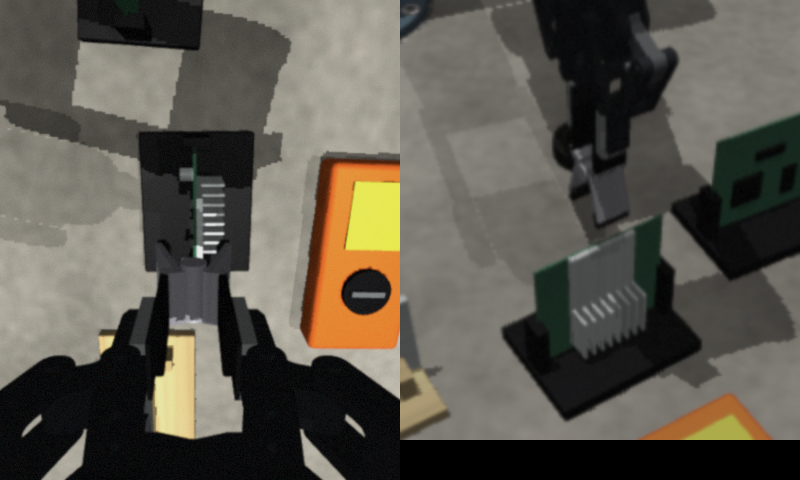

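```bash
python3 - <<'E'
from h import *
print("tongue",onz("scene",[[315,251],[347.5,236]],.115))
o,d=ray("scene",[[328.5,232],[344,223.5]])
for X in (.620,.625): print("jaw tip at x",X,o+d*((X-o[0])/d[:,0])[:,None])
c=ctrl.calibration("wrist");print("board wrist",onz("wrist",[[316,150],[316,200]],.115,c))
E
```

```text
tongue [[ 0.61426804 -0.01040509  0.115     ]
 [ 0.61084929  0.04601837  0.115     ]]
jaw tip at x 0.62 [[0.62       0.00853332 0.14839228]
 [0.62       0.03349177 0.15306735]]
jaw tip at x 0.625 [[0.625      0.00568181 0.15387829]
 [0.625      0.03034654 0.15849834]]
board wrist [[0.60450486 0.07711989 0.115     ]
 [0.60612143 0.04601451 0.115     ]]
```

The picture shows the clip open above the tongue: tongue centre y≈0.018, clip y≈0.02, and jaw tips at z≈0.154. I'll shift 1.5 mm in x and lower it 67 mm.

>>> send_rows(
  dr=[
    [0, 0, 0],
    [0, 0, 0],
    [0, 0, 0],
    [0, 0, 0],
    [0, 0, 0],
    [0, 0, 0],
    [0, 0, 0],
    [0, 0, 0],
  ],
  xyz=[
    [0, 0.15, 0.5],
    [0, 0.15, 1.5],
    [0, 0.15, 2.7],
    [0, 0.15, 3.9],
    [0, 0.15, 5.1],
    [0, 0.15, 6.1],
    [0, 0.15, 6.7],
    [0, 0.15, 6.7],
  ],
  jaw=[20, 20, 20, 20, 20, 20, 20, 20],
)

```text
time_s: 8.35
eef_pos: [0.6071, 0.0187, 0.1635]
eef_rot: [0.0, 0.689, 0.725, 0.0]
wrist_force: [-0.5, -0.9, -0.9]
opening: 0.327
grasp_force: 61.9
```

```bash
python3 - <<'E'
from h import *
o=ctrl.get_obs();print(o["eef_pos"],o["opening"],o["wrist_force"])
a=ctrl.camera("wrist");b=ctrl.camera("scene")
out=np.zeros((480,800,3),np.uint8);out[:,:400]=a[:,120:520];out[:440,400:]=cv2.resize(b[120:340,230:430],None,fx=2,fy=2)
cv2.imwrite("pics/g3.png",out[...,::-1])
E
```

```text
[0.60706747 0.01867028 0.16348743] 0.32696754932515293 [-0.51405705 -0.9180353  -0.86165508]
```

View pics/g3.png

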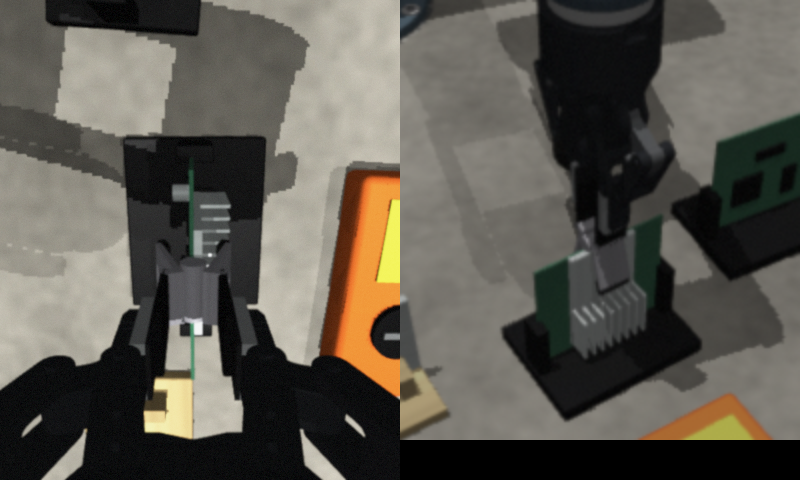

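The clip straddles the tongue, centred, with its jaws well below the edge and no contact force. I'll release slowly.

>>> send_rows(
  dr=[
    [0, 0, 0],
    [0, 0, 0],
    [0, 0, 0],
    [0, 0, 0],
    [0, 0, 0],
    [0, 0, 0],
    [0, 0, 0],
    [0, 0, 0],
  ],
  xyz=[
    [0, 0, 0],
    [0, 0, 0],
    [0, 0, 0],
    [0, 0, 0],
    [0, 0, 0],
    [0, 0, 0],
    [0, 0, 0],
    [0, 0, 0],
  ],
  jaw=[38, 45, 52, 60, 68, 76, 88, 100],
)

```text
time_s: 9.45
eef_pos: [0.6068, 0.0187, 0.1634]
eef_rot: [0.0, 0.689, 0.725, 0.0]
wrist_force: [-0.4, -0.2, 0.2]
opening: 0.994
grasp_force: 0.0
```

>>> send_rows(
  dr=[
    [0, 0, 0],
    [0, 0, 0],
    [0, 0, 0],
    [0, 0, 0],
    [0, 0, 0],
    [0, 0, 0],
    [0, 0, 0],
    [0, 0, 0],
  ],
  xyz=[
    [0, 0, 0],
    [0, 0, 0],
    [0, 0, -1],
    [0, 0, -3],
    [0, 0, -6],
    [0, 0, -9],
    [0, 0, -12],
    [0, 0, -12],
  ],
  jaw=[100, 100, 100, 100, 100, 100, 100, 100],
)

```text
time_s: 10.45
eef_pos: [0.6087, 0.0184, 0.2883]
eef_rot: [0.003, 0.689, 0.725, 0.002]
wrist_force: [0.7, -0.0, -0.2]
opening: 1.001
grasp_force: 0.0
```

```bash
python3 - <<'E'
from h import *
o=ctrl.get_obs();print(o["eef_pos"],o["opening"],o["wrist_force"])
a=ctrl.camera("wrist");b=ctrl.camera("scene")
out=np.zeros((480,800,3),np.uint8);out[:,:400]=a[:,120:520];out[:440,400:]=cv2.resize(b[120:340,230:430],None,fx=2,fy=2)
cv2.imwrite("pics/g4.png",out[...,::-1])
E
```

```text
[0.60867368 0.01843413 0.28827122] 1.0012060532634581 [ 0.71128485 -0.04542988 -0.15482365]
```

View pics/g4.png

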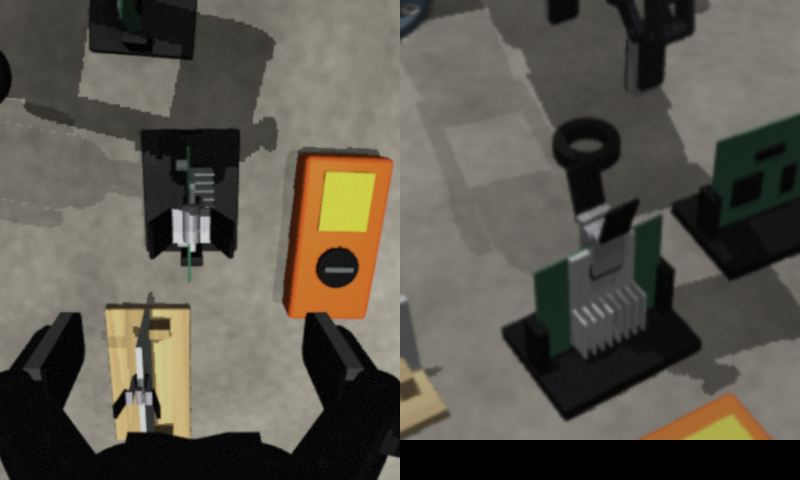

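The clip is closed upright on the tongue and the gripper is clear. I'll check the jaw-tip depth, and hand in if it is within bounds.

```bash
python3 - <<'E'
from h import *
o,d=ray("scene",[[326,259],[341,252]])
p=o+d*((.614-o[0])/d[:,0])[:,None];print(p)
if .072<p[:,2].mean()<.101 and abs(p[:,1].mean()-.018)<.012: print(ctrl.hand_in())
E
```

```text
[[0.614      0.00774148 0.08850134]
 [0.614      0.03354642 0.09025452]]
the job is handed in; nothing more can be done
None
```

The large clip is closed on the heat-sink tongue, upright, with its jaw tips at z ≈ 0.089 m (about 26 mm below the top edge) and within about 3 mm of the tongue's centre along the board. The small clip was left on the rail, and the job was handed in at about 10.6 s; the clamping force was not measured and no verdict came back.

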